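Lay out the pump parts in their nests

ROBOT

A 7-joint arm with a two-finger parallel gripper is mounted at the origin on the work surface. World frame = base frame: x ahead of the robot, y to its left, z up, the work surface at z = 0. Lengths are in mm, angles in rad, forces in N, time in s.
With the tool pointing down it reaches from about 400 to 900 mm from the base axis. Payload 5.5 kg.
Tool frame: the origin (TCP) lies midway between the tips of the shut fingers; the grasp point (between the pads) lies 19 mm behind it; z points along the fingers, y is the line along which they close (so a half turn about z gives the same grasp; the last joint's range is limited). The gripper opens to 85 mm and grips with 20 to 120 N. Pads are 22 mm wide; open, the fingers measure 114 mm over their backs; the gripper's body (76 mm by 85 mm) begins 54 mm behind the grasp point. The pads swing forward as they close: fully open they stand 13 mm farther back than shut.
Start: joints at [1.575, 0.501, -0.427, 1.55, 0.221, 1.138, -0.21], TCP at [166.383, -628.345, 197.81] pointing down, gripper open.
Joint ranges: [-2.88, 2.88], [-0.31, 2.03], [-1.54, 1.56], [0.2, 2.42], [-1.41, 4.55], [0.19, 2.02], [-2.57, 2.57]. Speed limits (rad/s): [2.57, 2.57, 3.14, 3.14, 3.14, 3.14, 3.14].

INTERFACE

Orientations are given as a rotation vector (axis times angle).
In Python, from bench import ctrl gives the robot as it stands.
- The arm moves only by the tool move_arm, never from a script. Its argument "plan" is a list that holds one entry, the list of rows, each a list of 5 numbers: the shift along the tool's x, y, z in m, then the turn about the tool's z in degrees, then the opening, from -1 (shut) to 1 (fully open). A call has 1 to 12 rows; each row is the pose to reach, as a shift and turn from the pose commanded when the call began, along the tool's axes at that moment; what a row does not reach only later rows make up. A row lasts 1/8 s, in which the tool goes at most 62.5 mm and 10.7 degrees, less where a joint would pass 70% of its speed; a pose out of reach is approached as far as the arm can. A call with a gripper value outside its range is refused whole. The fingers move at their own pace and stop on an object; "grip_force" is the grip in N (left out, the last holds). Time passes only in rows, so rows that repeat a pose let the fingers close. It gives the time, the measured TCP pose, the force, the opening and the grip force at its end, in the units of the state.
- ctrl.observe(): the state, without advancing time (a new reading comes with each control period).
- ctrl.grab_frame(name): name is "side" or "top" or "wrist"; returns the picture (420x560x3 uint8, red, green, blue); there is no depth.
- ctrl.get_calibration(name): a dict with "fx", "fy", "cx", "cy" (pixels), "R" (3x3) and "t" (3): a world point X has camera coordinates R X + t. Camera axes: x right, y down, z forward; pixel columns grow to the right and rows downward; lengths in mm; the calibration is good to about 2 mm. A picture is of the moment at which its call begins: read the wrist's pose just before it. get_calibration takes no time and is no camera call; for the wrist camera it gives the pose at the moment of the call.
- ctrl.close_job(): hands the job in; it is judged then, once.
The state is a dict: "clock": time; "qpos": joint angles; "qd": joint speeds; "tau": joint torques, N m; "tool_pos": TCP position; "tcp_rot": TCP orientation; "wrist_force": force on the tool from outside, world axes, zero at the start; "ft_torque": the same for the moment, N m; "finger_gap": opening from 0.0 (shut) to 1.0 (fully open); "grasp_force": force on a finger pad.
Only numpy, scipy, OpenCV 4.12 (cv2) and the standard library are available. Lean on these libraries where they do the work, as an engineer would, in place of code of your own. Each camera call takes 0.05 s, during which the arm holds its last target. There are 200 camera calls.

TASK

Get the pump's parts ready for reassembly: move the green cover, the shaft, the big bearing and the small bearing from the sheet pan each into the blue-rimmed nest that bears its outline, lying flat inside the rim, the same side up as it was in the pan. Set the parts down rather than dropping them, and leave the oil bottle standing where it is among them.

Things in the scene. Friction and masses are not known exactly. Their poses are not given: they have to be found in the camera images.
- cover: Green painted valve cover: block 84 x 46 mm, side walls 20 mm high, narrower step on top (26 mm high over all), 0.25 kg. Lies on the sheet pan's floor (3 mm above the table), right of the robot. Origin: centre of underside; z up, x along the 84 mm length. May be turned any way; fits its nest either way round.
- shaft: Bright steel shaft lying along its x axis: 96 mm long, 22 mm diameter, two copper bands, two square collars (26 x 26 mm, 10 mm long, centred 41 mm from the middle) that stop it rolling; axis 13 mm above its underside, 0.30 kg. Lies on the sheet pan's floor (3 mm above the table), right of the robot. Origin: centre of underside; z up. May be turned any way; fits its nest either way round.
- big_bearing: Larger ball bearing: steel ring with black seal, 58 mm outside diameter, 28 mm bore, 24 mm high, 0.25 kg. Lies on the sheet pan's floor (3 mm above the table), right of the robot. Origin: centre of underside; z up.
- small_bearing: Smaller ball bearing: steel ring with orange seal, 40 mm outside diameter, 16 mm bore, 18 mm high, 0.10 kg. Lies on the sheet pan's floor (3 mm above the table), right of the robot. Origin: centre of underside; z up.
- cover_nest: Nest for the green cover: rectangular recess 100 x 62 mm with a black rectangle on its floor. Fixed flat tray left of the robot: white floor 3 mm thick, blue rim 7 mm wide, its top 8 mm above the table. Origin: centre of underside, at table height; z up, x along the 100 mm length.
- shaft_nest: Nest for the shaft: long narrow recess 112 x 42 mm with a black shaft outline on its floor. Fixed flat tray left of the robot: white floor 3 mm thick, blue rim 7 mm wide, its top 8 mm above the table. Origin: centre of underside, at table height; z up, x along the 112 mm length.
- big_nest: Nest for the big bearing: round recess 74 mm across with a black ring 58 mm across on its floor. Fixed flat tray left of the robot: white floor 3 mm thick, blue rim 7 mm wide, its top 8 mm above the table. Origin: centre of underside, at table height; z up.
- small_nest: Nest for the small bearing: round recess 56 mm across with a black ring 40 mm across on its floor. Fixed flat tray left of the robot: white floor 3 mm thick, blue rim 7 mm wide, its top 8 mm above the table. Origin: centre of underside, at table height; z up.
- oil_bottle: Yellow oil bottle, white cap, 48 mm diameter, 115 mm tall, standing in the aluminium sheet pan (340 x 470 mm, rim 17 mm high) among the parts; it stays there. Origin: centre of underside. A brass bushing (28 mm diameter, 34 mm high) also stands in the pan and is not part of the job. Things in the pan are at least 105 mm apart, centre to centre.
Not all that is in view belongs to the job. Leave any purple or turquoise look-alike of the shaft_nest alone.

How it is judged (in metres and radians):
At the end, for the whole second after the job is handed in: The cover, shaft, big bearing and small bearing each lie flat (within 0.08 rad) on the floor of their own nest inside its rim, centres within 13 mm of the nest's centre, cover and shaft along their nests' length (within 0.3 rad), all released and at rest; the oil bottle stands upright (horizontal distance between cover and cover_nest below 0.013 m and z of cover in the frame of cover_nest below 0.006 m and angle between each of cover, shaft, big_bearing, small_bearing's own z axis and vertical below 0.08 rad and linear speed of each of cover, shaft, big_bearing, small_bearing below 0.02 m/s and angular speed of each of cover, shaft, big_bearing, small_bearing below 0.2 rad/s and angle between the x axis of cover and the x axis of cover_nest, either way round below 0.3 rad and horizontal distance between shaft and shaft_nest below 0.013 m and z of shaft in the frame of shaft_nest below 0.006 m and angle between the x axis of shaft and the x axis of shaft_nest, either way round below 0.3 rad and horizontal distance between big_bearing and big_nest below 0.013 m and z of big_bearing in the frame of big_nest below 0.006 m and horizontal distance between small_bearing and small_nest below 0.013 m and z of small_bearing in the frame of small_nest below 0.006 m and angle between oil_bottle's own z axis and vertical below 0.3 rad); the robot touches nothing.
It fails at once if the oil bottle is knocked over or pushed away (more than 40 mm) (angle between oil_bottle's own z axis and vertical above 0.5 rad or distance of oil_bottle from where it was at the start of the episode above 0.04 m).
It fails at once if the green cover is dropped or thrown (out of the fingers at over 0.7 m/s, a fall of 25 mm) (linear speed of cover above 0.7 m/s and contact force between cover and the fingers below 0.05 N).
It fails at once if the shaft is dropped or thrown (out of the fingers at over 0.7 m/s, a fall of 25 mm) (linear speed of shaft above 0.7 m/s and contact force between shaft and the fingers below 0.05 N).
It fails at once if the big bearing is dropped or thrown (out of the fingers at over 0.7 m/s, a fall of 25 mm) (linear speed of big_bearing above 0.7 m/s and contact force between big_bearing and the fingers below 0.05 N).
It fails at once if the small bearing is dropped or thrown (out of the fingers at over 0.7 m/s, a fall of 25 mm) (linear speed of small_bearing above 0.7 m/s and contact force between small_bearing and the fingers below 0.05 N).
It also fails if it takes over 109 s, if anything falls off the work surface, if the arm or the gripper's body presses on something with over 40 N, if the wrist force passes 120 N, or if a joint passes its speed limit or range.

## Working session

There is one attempt and no reset: what is moved stays moved. The work goes in short steps, Python scripts to look and compute and a tool call to move; the robot and the scene stay as the last step left them, time stands still between calls to the robot, and variables do not carry over. Pictures are saved under pics/ and viewed, at most 17 in all, crops included, and the job is handed in when it is done.

Besides the shell and the picture viewer there is one more tool, called after "Request:" as name([rows], argument=value, ...), one row to a line, values as JSON. move_arm: Moves the arm, as the interface text tells. Its arguments: {"type":"object","properties":{"plan":{"type":"array"},"grip_force":{"type":"number"}},"required":["plan"]}

```bash
mkdir -p pics; ls; python3 - <<'E'
from bench import ctrl
import cv2, numpy as np
s=ctrl.observe(); print(s)
for n in("top","side","wrist"):
    c=ctrl.get_calibration(n); print(n,{k:np.round(v,3).tolist() for k,v in c.items()})
    f=ctrl.grab_frame(n); np.save(f"pics/{n}0.npy",f); cv2.imwrite(f"pics/{n}0.png",f[:,:,::-1])
E
```

```text
pics
{'clock': 0.0, 'qpos': array([ 1.57519748,  0.50181132, -0.42677567,  1.55146323,  0.22081497,
        1.1382813 , -0.21029105]), 'qd': array([-0.00236658, -0.00120595,  0.00071172, -0.00064988, -0.0010493 ,
        0.00167864, -0.00045061]), 'tau': array([-2.30749947e-04, -5.69517016e+01, -5.81581637e+00, -2.80934089e+01,
        1.06866166e-02,  1.19737478e-02, -6.86535202e-06]), 'tool_pos': array([ 166.09978304, -627.63977389,  196.77542564]), 'tcp_rot': array([-3.11343682e+00, -4.05234259e-01,  3.26107994e-04]), 'wrist_force': array([-0.98119232,  0.20737222,  0.25601659]), 'ft_torque': array([-0.05500281, -0.05749592,  0.01307499]), 'grasp_force': 0.0, 'finger_gap': 0.9988126383809838}
top {'fx': 488.547, 'fy': 488.547, 'cx': 264.387, 'cy': 206.837, 'R': [[0.015, -1.0, -0.007], [-0.982, -0.013, -0.19], [0.19, 0.009, -0.982]], 't': [-13.885, 412.334, 1269.512]}
side {'fx': 496.172, 'fy': 496.172, 'cx': 284.57, 'cy': 213.714, 'R': [[-0.956, -0.292, -0.008], [-0.223, 0.747, -0.627], [0.189, -0.597, -0.779]], 't': [396.914, 138.073, 969.48]}
wrist {'fx': 349.445, 'fy': 349.445, 'cx': 282.695, 'cy': 212.685, 'R': [[0.256, -0.967, -0.001], [-0.914, -0.242, 0.326], [-0.316, -0.082, -0.945]], 't': [-649.12, -42.044, 379.738]}
```

View pics/top0.png

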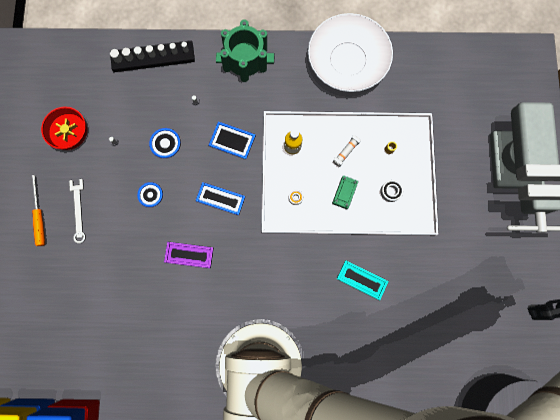

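View pics/side0.png

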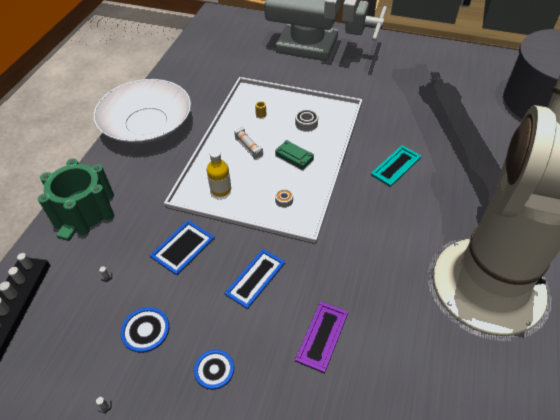

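View pics/wrist0.png

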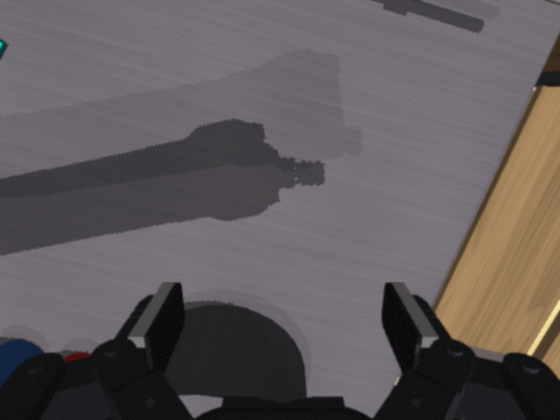

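The top view shows the pan with:
- bottle (293,141), shaft (347,151), bushing (391,147)
- small bearing (296,198), cover (345,192), big bearing (391,191)

The nests are cover (233,140), blue shaft (220,198), big (165,143) and small (150,195).

There are three shaft-nest candidates: blue (220,198), purple (189,255) and turquoise (362,280). Blue fits because its rim is blue and the other two are named look-alikes. The side view agrees; the wrist sees only table.

```bash
cat > h.py <<'E'
import cv2, numpy as np
from bench import ctrl
from scipy.spatial.transform import Rotation as Ro
def ray(px,z,c):
    "pixel(s) -> world points on plane z"
    px=np.atleast_2d(px).astype(float); R=np.array(c["R"]);t=np.array(c["t"])
    d=np.c_[(px[:,0]-c["cx"])/c["fx"],(px[:,1]-c["cy"])/c["fy"],np.ones(len(px))]@R
    o=-R.T@t
    return o+d*((z-o[2])/d[:,2])[:,None]
def blobs(m,amin):
    cs,_=cv2.findContours(m.astype(np.uint8),cv2.RETR_EXTERNAL,cv2.CHAIN_APPROX_NONE)
    return [k for k in cs if cv2.contourArea(k)>amin]
def fit(k,z,c):
    "contour -> centre, long side, short side, long-axis angle (deg) on plane z"
    w=ray(k.reshape(-1,2),z,c)[:,:2].astype(np.float32)
    (x,y),_,_=r=cv2.minAreaRect(w); b=cv2.boxPoints(r); e=[b[1]-b[0],b[2]-b[1]]
    e.sort(key=np.linalg.norm); a=np.degrees(np.arctan2(e[1][1],e[1][0]))%180
    return np.round([x,y,np.linalg.norm(e[1]),np.linalg.norm(e[0]),a],1).tolist()
def tool():
    s=ctrl.observe(); M=Ro.from_rotvec(s["tcp_rot"]).as_matrix()
    return s,M
E
python3 - <<'E'
from h import *
for n in("top","side"):
    f=np.load(f"pics/{n}0.npy"); c=ctrl.get_calibration(n)
    H,S,V=cv2.split(cv2.cvtColor(f,cv2.COLOR_RGB2HSV))
    print(n)
    def show(name,m,z,amin):
        for k in blobs(m,amin):
            p=k.reshape(-1,2).mean(0).round().tolist(); r=fit(k,z,c)
            if r[0]>200 and r[0]<900 and abs(r[1])<500: print(" ",name,p,r)
    show("blue",(H>102)&(H<122)&(S>120)&(V>80),8,150)
    show("green",(H>60)&(H<88)&(S>90)&(V>40),14,150)
    # pan floor: bright; objects are holes in it
    br=((V>175)&(S<40)).astype(np.uint8)
    pan=max(blobs(br,2000),key=cv2.contourArea); print("pan",fit(pan,10,c))
    fill=cv2.erode(cv2.drawContours(np.zeros_like(br),[cv2.convexHull(pan)],-1,1,-1),np.ones((15,15)))
    show("obj",(fill>0)&((V<165)|(S>55)),14,40)
s,M=tool(); print(M.round(3))
f=np.load("pics/top0.npy")
a=cv2.resize(f[100:250,130:270],None,fx=5,fy=4,interpolation=2)[:600,:700]
cv2.imwrite("pics/c1.png",cv2.resize(f[110:290,130:330],None,fx=3.2,fy=3.2,interpolation=2)[:,:,::-1])
cv2.imwrite("pics/c2.png",cv2.resize(f[105:240,260:440],None,fx=4.4,fy=4.4,interpolation=2)[:,:,::-1])
E
```

```text
top
  blue [220.0, 198.0] [441.4, 115.1, 126.8, 57.6, 72.2]
  blue [150.0, 194.0] [449.9, 309.7, 68.9, 67.9, 47.6]
  blue [164.0, 143.0] [599.8, 277.0, 87.7, 85.5, 90.7]
  blue [232.0, 140.0] [610.3, 87.8, 114.6, 78.4, 70.6]
  green [345.0, 191.0] [462.3, -228.1, 84.2, 44.6, 159.4]
pan [522.6, -239.6, 478.0, 349.1, 89.9]
  obj [295.0, 199.0] [444.7, -89.9, 36.4, 35.7, 0.8]
  obj [392.0, 190.0] [469.4, -358.7, 47.3, 45.1, 90.8]
  obj [345.0, 192.0] [461.9, -227.7, 87.2, 47.2, 159.4]
  obj [390.0, 147.0] [591.5, -356.9, 38.1, 26.8, 141.6]
  obj [293.0, 142.0] [601.3, -84.3, 66.1, 48.8, 171.4]
side
  blue [214.0, 369.0] [447.9, 313.9, 69.4, 68.6, 106.8]
  blue [144.0, 329.0] [597.0, 281.2, 87.6, 87.1, 16.8]
  blue [254.0, 278.0] [439.2, 119.1, 127.6, 58.2, 72.4]
  blue [182.0, 247.0] [608.0, 92.0, 115.9, 78.8, 70.6]
  green [78.0, 200.0] [893.1, 39.3, 237.4, 148.4, 131.5]
  green [294.0, 155.0] [460.5, -224.9, 87.5, 52.9, 159.0]
pan [521.7, -241.2, 479.0, 347.3, 90.0]
  obj [283.0, 199.0] [443.7, -85.9, 49.3, 37.5, 106.6]
  obj [218.0, 177.0] [607.1, -107.4, 137.5, 51.2, 117.8]
  obj [294.0, 155.0] [460.0, -223.3, 93.5, 61.4, 159.4]
  obj [248.0, 145.0] [576.5, -228.9, 112.2, 36.1, 142.3]
  obj [306.0, 121.0] [465.4, -350.9, 80.4, 55.8, 106.2]
  obj [260.0, 110.0] [589.8, -358.6, 68.5, 28.3, 109.1]
[[ 0.967  0.256 -0.   ]
 [ 0.256 -0.967  0.001]
 [ 0.    -0.002 -1.   ]]
```

View pics/c1.png

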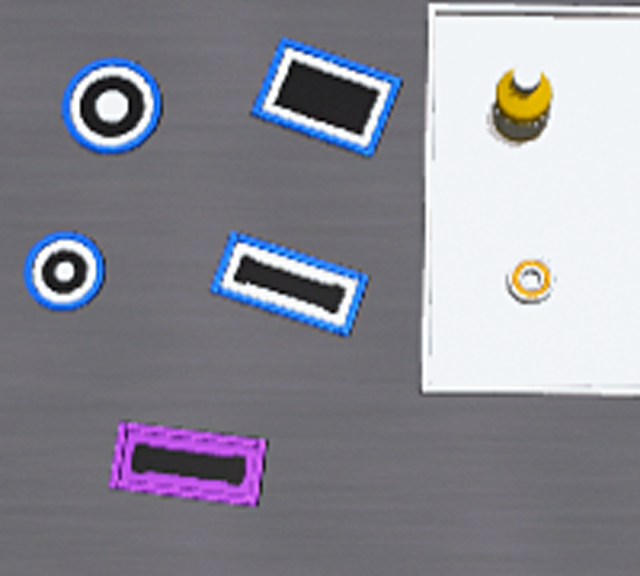

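View pics/c2.png

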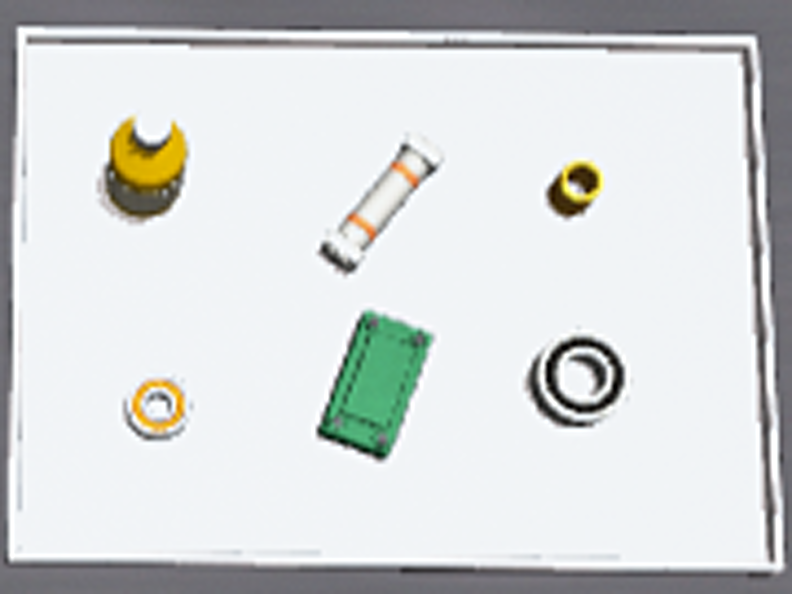

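The crop confirms it: of the three, only the one at (220,198) in the top picture has a blue rim and a shaft outline, 127x58 mm. It is the shaft_nest, and the purple one is the decoy. All nest sizes match the description. I'll move over the cover and refine with the wrist camera.

Request:
move_arm([
  [[0.05, -0.04, 0, 5, 1], [0.1, -0.08, 0, 14, 1], [0.15, -0.12, 0, 22, 1], [0.2, -0.16, 0, 30, 1], [0.25, -0.2, 0, 35.4, 1], [0.3, -0.24, 0, 35.4, 1], [0.35, -0.28, 0, 35.4, 1], [0.389, -0.312, 0, 35.4, 1], [0.389, -0.312, 0, 35.4, 1], [0.389, -0.312, 0, 35.4, 1]],
], grip_force=40)

```text
clock: 1.4
tool_pos: [462.1, -227.4, 197.5]
tcp_rot: [3.091, -0.56, -0.001]
wrist_force: [0.3, -0.4, -0.5]
finger_gap: 1.005
grasp_force: 0.0
```

```bash
python3 - <<'E'
from h import *
s,M=tool(); c=ctrl.get_calibration("wrist"); f=ctrl.grab_frame("wrist"); cv2.imwrite("pics/w1.png",f[:,:,::-1]); np.save("pics/w1.npy",f)
print(s["clock"],s["tool_pos"].round(1),M.round(3).tolist(),s["qpos"].round(2))
H,S,V=cv2.split(cv2.cvtColor(f,cv2.COLOR_RGB2HSV))
for k in blobs((H>60)&(H<88)&(S>90)&(V>40),300): print(k.reshape(-1,2).mean(0),fit(k,18,c),fit(k,3,c))
E
```

```text
1.4 [ 462.1 -227.4  197.5] [[0.936, -0.351, -0.001], [-0.351, -0.936, -0.0], [-0.001, 0.001, -1.0]] [ 0.88  0.27 -0.56  1.88  0.17  1.03 -1.68]
[277.86759582 171.87456446] [467.0, -227.5, 70.5, 43.3, 159.5] [463.9, -226.2, 73.4, 45.1, 159.5]
```

View pics/w1.png

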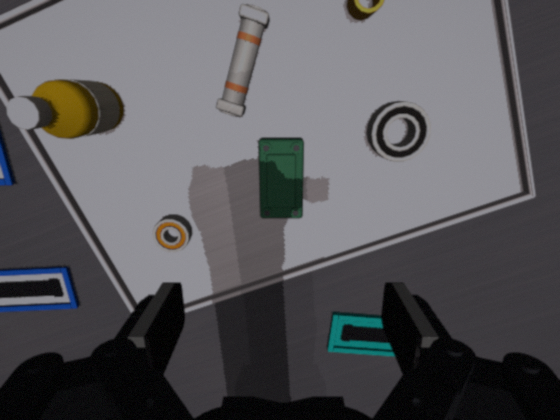

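The wrist view shows the cover at (281,178), centred ahead of the fingers. The shaft is at (243,60), the big bearing at (398,131), the small bearing at (172,234) and the bottle at (80,108). I'll re-measure from this picture.

```bash
python3 - <<'E'
from h import *
c=ctrl.get_calibration("wrist"); f=np.load("pics/w1.npy")
H,S,V=cv2.split(cv2.cvtColor(f,cv2.COLOR_RGB2HSV))
g=f.astype(int)
for k in blobs((g[...,1]-g[...,0]>12)&(g[...,1]>g[...,2])&(np.indices(H.shape)[0]<280),300): print("cover",k.reshape(-1,2).mean(0),cv2.boundingRect(k),fit(k,23,c),fit(k,14,c))
for n,p,d in(("big",(398,131),24),("small",(172,234),18)):
    # outer edge of the ring: dark seal/orange centre on top face
    m=(V<70) if n=="big" else (H<20)&(S>110)&(V>80)
    r=np.zeros_like(m);r[p[1]-45:p[1]+45,p[0]-45:p[0]+45]=1
    for k in blobs(m&r,60): print(n,k.reshape(-1,2).mean(0),cv2.boundingRect(k),fit(k,3+d,c))
for k in blobs((H<14)&(S>90)&(V>70)&(np.indices(H.shape)[0]<120),15):
    print("band",k.reshape(-1,2).mean(0),fit(k,20,c))
print("shaft ends",ray([[254,13],[232,108]],16,c).round(1))
t=ctrl.get_calibration("top"); ft=np.load("pics/top0.npy")
h,s,v=cv2.split(cv2.cvtColor(ft,cv2.COLOR_RGB2HSV))
for k in blobs((h<16)&(s>90)&(v>90)&(np.indices(h.shape)[1]>262)&(np.indices(h.shape)[1]<430)&(np.indices(h.shape)[0]>110)&(np.indices(h.shape)[0]<230),3): print("top band",k.reshape(-1,2).mean(0),fit(k,20,t))
E
```

```text
cover [281.         177.38197425] (259, 139, 45, 79) [462.0, -226.4, 81.8, 43.8, 158.8] [460.0, -225.6, 83.9, 45.0, 158.8]
big [401.1294964  131.37410072] (377, 107, 49, 50) [465.6, -352.6, 47.0, 46.5, 164.4]
big [375.04545455 124.11818182] (366, 102, 28, 50) [480.9, -331.8, 47.9, 16.0, 143.6]
small [170.28571429 235.28571429] (156, 223, 30, 26) [445.1, -91.8, 31.3, 29.5, 69.3]
band [236.    87.04] [560.2, -218.3, 20.8, 5.8, 51.7]
band [253.9375  39.125 ] [592.2, -249.6, 11.0, 5.9, 47.9]
band [241.85185185  35.14814815] [599.0, -240.8, 7.9, 6.1, 49.4]
shaft ends [[ 612.5 -257.8   16. ]
 [ 544.  -206.6   16. ]]
```

Cover is at (461.5, -226), 159°, 84 x 45 mm, so it fits the description. Now down and grasp.

Request:
move_arm([
  [[-0.001, -0.001, 0.03, 0, 1], [-0.001, -0.001, 0.08, 0, 1], [-0.001, -0.001, 0.13, 0, 1], [-0.001, -0.001, 0.16, 0, 1], [-0.001, -0.001, 0.18, 0, 1], [-0.001, -0.001, 0.189, 0, 1], [-0.001, -0.001, 0.189, 0, 1], [-0.001, -0.001, 0.189, 0, -1], [-0.001, -0.001, 0.189, 0, -1], [-0.001, -0.001, 0.189, 0, -1], [-0.001, -0.001, 0.189, 0, -1], [-0.001, -0.001, 0.189, 0, -1]],
], grip_force=50)

```text
clock: 2.95
tool_pos: [462.0, -225.9, 8.9]
tcp_rot: [3.091, -0.561, 0.0]
wrist_force: [-0.4, 0.1, -0.2]
finger_gap: 0.002
grasp_force: 0.0
```

The fingers shut without gripping anything, so I'll look.

```bash
python3 - <<'E'
from h import *
print(ctrl.observe()["finger_gap"],ctrl.observe()["wrist_force"])
w=ctrl.grab_frame("wrist"); s=ctrl.grab_frame("side")
a=cv2.resize(s[90:210,220:360],(490,420),interpolation=2)
cv2.imwrite("pics/g1.png",cv2.resize(np.hstack([w[:,60:500][:,:300+140],a])[:, :],(798,360))[:,:,::-1])
E
```

```text
0.00235827562795904 [-0.39956609  0.10037935 -0.20057294]
```

View pics/g1.png

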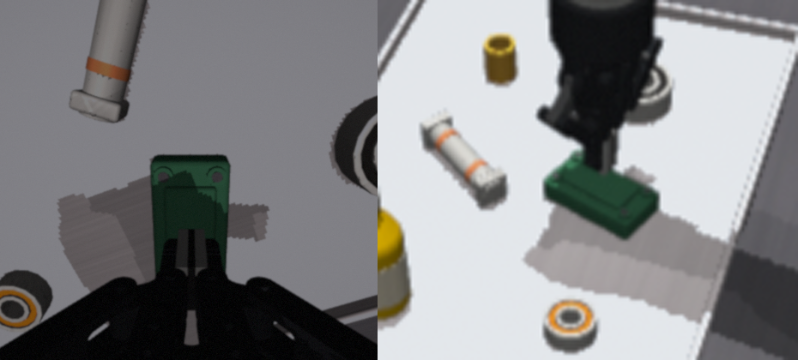

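```bash
python3 - <<'E'
from h import *
s,M=tool(); p=s["tool_pos"]; print(p)
for n in("wrist","side","top"):
    c=ctrl.get_calibration(n);R=np.array(c["R"]);
    for z in (9,30): 
        q=R@np.array([p[0],p[1],z])+c["t"]; print(n,z,(c["fx"]*q[0]/q[2]+c["cx"]).round(1),(c["fy"]*q[1]/q[2]+c["cy"]).round(1))
    f=ctrl.grab_frame(n); g=f.astype(int)
    for k in blobs((g[...,1]-g[...,0]>12)&(g[...,1]>g[...,2]),150):
        r=fit(k,14,c)
        if np.hypot(r[0]-460,r[1]+226)<60: print("  cover",r,cv2.boundingRect(k))
    if n=="wrist": a=f[150:420,130:430]
    if n=="side": b=f[105:195,245:345]
cv2.imwrite("pics/g2.png",np.hstack([cv2.resize(a,(400,360),interpolation=2),cv2.resize(b,(400,360),interpolation=2)])[:,:,::-1])
E
```

```text
[ 462.00401673 -225.84433989    8.82550889]
wrist 9 282.6 253.7
wrist 30 282.6 272.3
  cover [464.3, -226.2, 79.3, 46.5, 159.9] (236, 182, 92, 136)
side 9 293.4 155.4
side 30 293.4 149.0
  cover [462.0, -227.9, 93.0, 59.9, 159.4] (275, 139, 38, 30)
top 9 343.8 192.4
top 30 345.0 190.7
  cover [448.1, -223.1, 55.5, 45.8, 159.6] (333, 186, 21, 23)
```

View pics/g2.png

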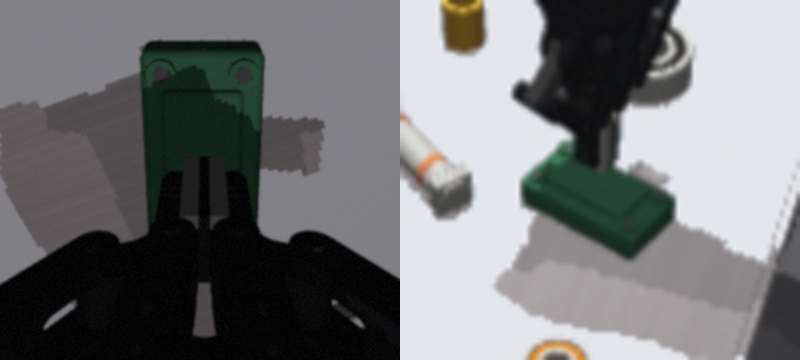

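The picture shows the shut fingers at about (284,266) on the wrist image, over the cover's middle. So the real tips are at z ≥ 29 although the TCP reads 9: they stand about 20 mm higher than reported. The cover itself has not moved. I'll back off, open, then go down about 20 mm lower while watching the force.

Request:
move_arm([
  [[0, 0, -0.03, 0, -1], [0, 0, -0.04, 0, 1], [0, 0, -0.04, 0, 1], [0, 0, -0.04, 0, 1], [0, 0, -0.04, 0, 1], [0, 0, -0.04, 0, 1], [0, 0, -0.015, 0, 1], [0, 0, 0, 0, 1], [0, 0, 0.006, 0, 1], [0, 0, 0.01, 0, 1], [0, 0, 0.01, 0, 1]],
])

```text
clock: 4.58
tool_pos: [462.1, -225.9, -1.1]
tcp_rot: [-3.091, 0.561, -0.0]
wrist_force: [-0.9, -0.8, -0.0]
finger_gap: 0.997
grasp_force: 0.0
```

```bash
python3 - <<'E'
from h import *
print(ctrl.observe()["finger_gap"],ctrl.observe()["wrist_force"],ctrl.observe()["tool_pos"])
w=ctrl.grab_frame("wrist"); s=ctrl.grab_frame("side")
cv2.imwrite("pics/g3.png",np.hstack([cv2.resize(w[100:420],(400,360),interpolation=2),cv2.resize(s[95:195,240:350],(400,360),interpolation=2)])[:,:,::-1])
E
```

```text
0.9968630934728272 [-0.94838222 -0.75380695 -0.02887517] [ 462.14189937 -225.86564971   -1.10027328]
```

View pics/g3.png

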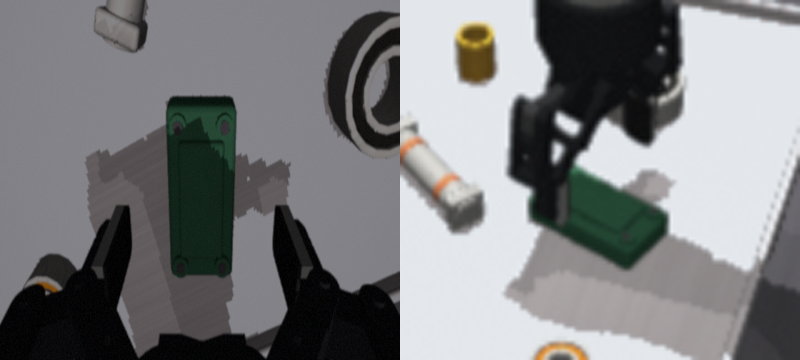

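The open fingers straddle the cover but still stand above its wall. No contact. I'll go 11 mm lower and close.

Request:
move_arm([
  [[0, 0, 0.005, 0, 1], [0, 0, 0.011, 0, 1], [0, 0, 0.011, 0, 1], [0, 0, 0.011, 0, -1], [0, 0, 0.011, 0, -1], [0, 0, 0.011, 0, -1], [0, 0, 0.011, 0, -1], [0, 0, 0.011, 0, -1]],
])

```text
clock: 5.68
tool_pos: [463.6, -225.9, -10.6]
tcp_rot: [3.091, -0.56, 0.004]
wrist_force: [-1.0, 0.7, 11.6]
finger_gap: 0.33
grasp_force: 51.1
```

The gap of 28 mm and an 11.6 N upward force mean the fingers rest on the shoulder and grip only the narrow step. I'll release and go 14 mm lower so they take the 46 mm walls.

Request:
move_arm([
  [[0, 0, 0, 0, 1], [0, 0, 0, 0, 1], [0, 0, -0.004, 0, 1], [0, 0, -0.004, 0, 1], [0, 0, 0.004, 0, 1], [0, 0, 0.01, 0, 1], [0, 0, 0.014, 0, 1], [0, 0, 0.014, 0, 1]],
])

```text
clock: 6.68
tool_pos: [461.5, -225.6, -26.8]
tcp_rot: [-3.091, 0.561, 0.002]
wrist_force: [0.1, 0.9, -0.6]
finger_gap: 1.001
grasp_force: 0.0
```

Request:
move_arm([
  [[0, 0, 0, 0, -1], [0, 0, 0, 0, -1], [0, 0, 0, 0, -1], [0, 0, 0, 0, -1], [0, 0, 0, 0, -1]],
])

```text
clock: 7.3
tool_pos: [462.4, -226.0, -25.7]
tcp_rot: [3.091, -0.561, 0.001]
wrist_force: [-0.7, 0.6, 4.7]
finger_gap: 0.522
grasp_force: 52.0
```

Gap is 44 mm with 52 N on the pads, so the walls are held. I'll lift, carry and turn over to the cover nest.

Request:
move_arm([
  [[0, 0, -0.02, 0, -1], [0, 0, -0.06, 0, -1], [0, 0, -0.11, 0, -1], [0, 0, -0.16, 0, -1], [0, 0, -0.175, 0, -1], [0, 0, -0.175, 0, -1]],
])

```text
clock: 8.05
tool_pos: [461.9, -226.3, 149.0]
tcp_rot: [3.09, -0.561, 0.001]
wrist_force: [0.2, 0.4, -2.7]
finger_gap: 0.522
grasp_force: 52.3
```

Request:
move_arm([
  [[0.001, -0.015, 0, -6, -1], [0.003, -0.05, 0, -15, -1], [0.006, -0.09, 0, -24, -1], [0.01, -0.13, 0, -33, -1], [0.013, -0.17, 0, -42, -1], [0.016, -0.21, 0, -52, -1], [0.019, -0.25, 0, -62, -1], [0.022, -0.29, 0, -72, -1], [0.025, -0.325, 0, -82, -1], [0.0265, -0.347, 0, -91.2, -1], [0.0265, -0.347, 0, -91.2, -1], [0.0265, -0.347, 0, -91.2, -1]],
])

```text
clock: 9.55
tool_pos: [607.3, 88.4, 146.6]
tcp_rot: [-2.565, -1.812, 0.005]
wrist_force: [-0.1, -0.9, -1.9]
finger_gap: 0.522
grasp_force: 52.2
```

```bash
python3 - <<'E'
from h import *
s,M=tool(); c=ctrl.get_calibration("wrist"); w=ctrl.grab_frame("wrist"); np.save("pics/w2.npy",w); sd=ctrl.grab_frame("side")
print(s["tool_pos"],s["finger_gap"],s["qpos"].round(2),M[:,0])
cv2.imwrite("pics/g4.png",np.hstack([w,cv2.resize(sd[120:330,80:240],(240,420))])[:,:,::-1])
H,S,V=cv2.split(cv2.cvtColor(w,cv2.COLOR_RGB2HSV))
for k in blobs((H>102)&(H<122)&(S>120)&(V>60),300): print(k.reshape(-1,2).mean(0),fit(k,8,c),fit(k,-22,c))
E
```

```text
[607.28361573  88.43267385 146.64797732] 0.5216832180334033 [ 0.46  0.63 -0.91  1.68  0.55  1.11 -0.96] [ 0.334291    0.94246766 -0.00205791]
[108.39722222 209.59444444] [442.8, 118.5, 125.9, 57.9, 72.4] [424.3, 113.7, 138.0, 63.5, 72.4]
[284.09482759 150.10344828] [616.6, 110.7, 76.1, 71.9, 160.5] [614.8, 105.2, 83.4, 78.8, 160.5]
[192.41847826  13.16304348] [587.8, 247.1, 69.1, 18.2, 160.5] [583.2, 254.6, 75.7, 19.9, 160.5]
[25.84782609 23.29710145] [458.2, 285.0, 49.6, 15.6, 14.3] [441.2, 296.2, 54.4, 17.1, 14.3]
```

View pics/g4.png

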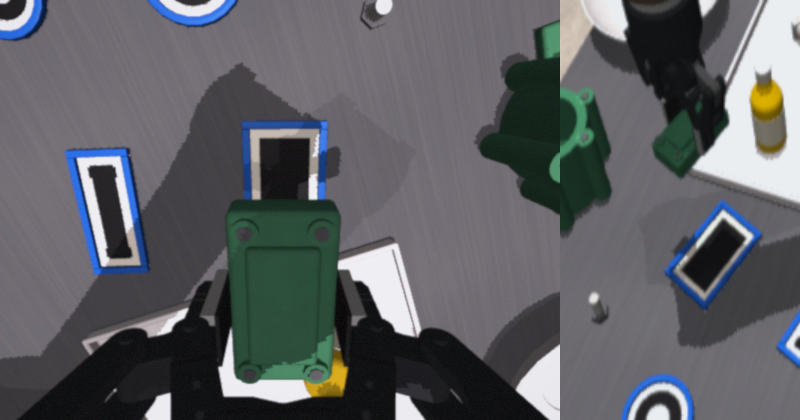

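The wrist picture shows the cover held level. Its far edge is at row 203, cols 232-336, and its near edge is at row 378. The nest's far corners are at (244,123) and (327,122). I'll compute the in-hand offset and the nest's centre.

```bash
python3 - <<'E'
from h import *
c=ctrl.get_calibration("wrist"); s,M=tool()
w=np.load("pics/w2.npy").astype(int)
for z in(190,194,198,201): 
    q=ray([[232,203],[336,203],[240,378],[326,378]],z,c)[:,:2]; print(z,q.mean(0).round(1),np.linalg.norm(q[0]-q[1]).round(1),np.linalg.norm(q[2]-q[3]).round(1),np.linalg.norm((q[0]+q[1]-q[2]-q[3])/2).round(1))
f=ray([[243,122],[328,121]],8,c)[:,:2]; m=f.mean(0); d=np.array([np.cos(np.radians(70.6)),np.sin(np.radians(70.6))])
print("far edge",f.round(1),"width",np.linalg.norm(f[0]-f[1]).round(1),"centre",(m-57*d).round(1))
print(s["tool_pos"][:2], "cam", (-np.array(c["R"]).T@c["t"]).round(1))
E
```

```text
190 [607.8  86.3] 41.4 41.3 88.2
194 [608.7  88.8] 40.1 40.1 85.6
198 [609.6  91.2] 38.9 38.9 82.9
201 [610.2  93.1] 37.9 37.9 80.9
far edge [[595.1 155.2]
 [665.4 131.2]] width 74.3 centre [611.3  89.4]
[607.97747283  87.80816247] cam [636.4 167.6 322.6]
```

Cover in hand is at about (609, 90) and the nest centre at about (610, 89.8), so it is aligned. Lowering.

Request:
move_arm([
  [[0, 0.001, 0.02, 0, -1], [0, 0.001, 0.06, 0, -1], [0, 0.001, 0.1, 0, -1], [0, 0.001, 0.135, 0, -1], [0, 0.001, 0.155, 0, -1], [0, 0.001, 0.163, 0, -1], [0, 0.001, 0.167, 0, -1], [0, 0.001, 0.167, 0, -1]],
])

```text
clock: 10.65
tool_pos: [610.5, 89.5, -17.3]
tcp_rot: [2.563, 1.815, 0.002]
wrist_force: [-1.2, -0.2, -3.1]
finger_gap: 0.523
grasp_force: 52.2
```

Request:
move_arm([
  [[0, 0, 0.002, 0, -1], [0, 0, 0.004, 0, -1], [0, 0, 0.005, 0, -1], [0, 0, 0.005, 0, -1]],
])

```text
clock: 11.15
tool_pos: [609.6, 89.3, -23.2]
tcp_rot: [2.563, 1.816, -0.0]
wrist_force: [-0.7, 0.5, -2.6]
finger_gap: 0.523
grasp_force: 52.2
```

Not down yet, since the force is still the free weight. I'll creep.

Request:
move_arm([
  [[0, 0, 0.001, 0, -1], [0, 0, 0.002, 0, -1], [0, 0, 0.003, 0, -1], [0, 0, 0.003, 0, -1]],
])

```text
clock: 11.65
tool_pos: [609.7, 89.3, -25.6]
tcp_rot: [2.563, 1.816, -0.0]
wrist_force: [-2.1, -0.4, 4.0]
finger_gap: 0.524
grasp_force: 53.0
```

Contact is at the same height as the grasp reading (-25.6), so the cover is on the floor. Release and rise.

Request:
move_arm([
  [[0, 0, 0, 0, 1], [0, 0, 0, 0, 1], [0, 0, 0, 0, 1], [0, 0, 0, 0, 1], [0, 0, -0.01, 0, 1], [0, 0, -0.04, 0, 1], [0, 0, -0.09, 0, 1], [0, 0, -0.14, 0, 1], [0, 0, -0.19, 0, 1], [0, 0, -0.2, 0, 1]],
])

```text
clock: 12.9
tool_pos: [612.0, 90.6, 178.6]
tcp_rot: [2.56, 1.815, 0.01]
wrist_force: [-0.1, 1.4, -0.5]
finger_gap: 0.999
grasp_force: 0.0
```

```bash
python3 - <<'E'
from h import *
s,M=tool(); c=ctrl.get_calibration("wrist"); w=ctrl.grab_frame("wrist"); np.save("pics/w3.npy",w)
print(s["tool_pos"].round(1),M[:,:2].round(3).tolist())
g=w.astype(int)
for k in blobs((g[...,1]-g[...,0]>12)&(g[...,1]>g[...,2]),500): print("green",k.reshape(-1,2).mean(0),fit(k,14,c))
H,S,V=cv2.split(cv2.cvtColor(w,cv2.COLOR_RGB2HSV))
for k in blobs((H>102)&(H<122)&(S>120)&(V>60),300): print("blue",k.reshape(-1,2).mean(0),fit(k,8,c))
E
```

```text
[612.   90.6 178.6] [[0.331, 0.943], [0.944, -0.331], [0.003, 0.006]]
green [279.73684211 184.06072874] [609.4, 87.8, 85.4, 45.6, 70.5]
green [519.01153213 126.31630972] [831.1, 52.5, 190.6, 96.4, 85.1]
blue [117.22155689 204.52694611] [442.0, 118.4, 126.2, 57.3, 72.5]
blue [278.61049724 176.59668508] [609.4, 91.5, 113.0, 75.9, 70.6]
blue [195.80995475  20.40723982] [589.5, 252.6, 82.0, 28.9, 160.8]
blue [36.84656085 30.57671958] [452.6, 291.0, 64.8, 28.1, 4.4]
```

The cover sits in its nest, about 3 mm off centre and at 70.5°. Next is the shaft.

Request:
move_arm([
  [[-0.02, 0.004, 0, -6, 1], [-0.055, 0.013, 0, -14, 1], [-0.095, 0.022, 0, -22, 1], [-0.135, 0.031, 0, -30, 1], [-0.175, 0.041, 0, -38, 1], [-0.215, 0.05, 0, -46, 1], [-0.255, 0.06, 0, -54, 1], [-0.29, 0.068, 0, -62, 1], [-0.315, 0.0734, 0, -70, 1], [-0.315, 0.0734, 0, -72.4, 1], [-0.315, 0.0734, 0, -72.4, 1], [-0.315, 0.0734, 0, -72.4, 1]],
])

```text
clock: 14.45
tool_pos: [574.6, -230.3, 173.8]
tcp_rot: [-0.994, -2.98, -0.001]
wrist_force: [-0.6, 1.3, 0.8]
finger_gap: 0.999
grasp_force: 0.0
```

```bash
python3 - <<'E'
from h import *
s,M=tool(); c=ctrl.get_calibration("wrist"); w=ctrl.grab_frame("wrist"); np.save("pics/w4.npy",w)
cv2.imwrite("pics/w4.png",w[:,:,::-1])
print(s["tool_pos"].round(1),M[:,:2].round(3).tolist(),s["qpos"].round(2))
H,S,V=cv2.split(cv2.cvtColor(w,cv2.COLOR_RGB2HSV))
for k in blobs((H<16)&(S>80)&(V>60),20): print("band",k.reshape(-1,2).mean(0),cv2.boundingRect(k),fit(k,22,c))
E
```

```text
[ 574.6 -230.3  173.8] [[-0.8, 0.6], [0.6, 0.8], [0.0, 0.0]] [ 1.13  0.76 -1.2   1.64  0.74  1.27  0.7 ]
band [284.65306122 209.59183673] (274, 206, 21, 8) [595.8, -244.5, 19.8, 7.3, 53.1]
band [286.5  165.55] (278, 162, 18, 8) [562.3, -216.5, 16.0, 6.4, 48.7]
```

View pics/w4.png

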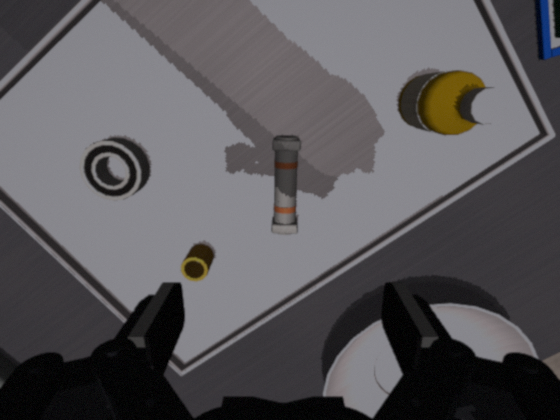

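The wrist view shows the shaft from (286,136) to (285,234), with bands at (286.5,165.5) and (284.7,209.6). Its middle is at about (578.5, -230.4). Descend and grasp.

Request:
move_arm([
  [[-0.003, 0.002, 0.03, 1.5, 1], [-0.003, 0.002, 0.08, 1.5, 1], [-0.003, 0.002, 0.13, 1.5, 1], [-0.003, 0.002, 0.165, 1.5, 1], [-0.003, 0.002, 0.185, 1.5, 1], [-0.003, 0.002, 0.196, 1.5, 1], [-0.003, 0.002, 0.196, 1.5, 1], [-0.003, 0.002, 0.196, 1.5, 1]],
])

```text
clock: 15.5
tool_pos: [579.2, -232.6, -20.8]
tcp_rot: [1.034, 2.964, 0.0]
wrist_force: [-0.1, -0.0, 0.7]
finger_gap: 0.998
grasp_force: 0.0
```

Request:
move_arm([
  [[0, 0, 0, 0, -1], [0, 0, 0, 0, -1], [0, 0, 0, 0, -1], [0, 0, 0, 0, -1], [0, 0, 0, 0, -1], [0, 0, 0, 0, -1]],
])

```text
clock: 16.25
tool_pos: [578.7, -232.0, -21.6]
tcp_rot: [1.034, 2.965, 0.001]
wrist_force: [-0.2, 1.0, 5.4]
finger_gap: 0.23
grasp_force: 49.4
```

Gap is 20 mm at 49 N, so the shaft is held. Lift and carry it to the shaft nest.

Request:
move_arm([
  [[0, 0, -0.02, 0, -1], [0, 0, -0.06, 0, -1], [0, 0, -0.11, 0, -1], [0, 0, -0.155, 0, -1], [0, 0, -0.17, 0, -1], [0, 0, -0.17, 0, -1]],
])

```text
clock: 17.0
tool_pos: [577.8, -232.9, 147.9]
tcp_rot: [1.035, 2.966, -0.002]
wrist_force: [-0.6, 0.1, -3.0]
finger_gap: 0.231
grasp_force: 49.7
```

Request:
move_arm([
  [[0.016, 0.009, 0, 4, -1], [0.048, 0.028, 0, 10, -1], [0.085, 0.049, 0, 18, -1], [0.122, 0.071, 0, 26, -1], [0.16, 0.093, 0, 34, -1], [0.197, 0.114, 0, 42, -1], [0.235, 0.136, 0, 50, -1], [0.27, 0.157, 0, 58, -1], [0.3, 0.174, 0, 65, -1], [0.325, 0.1887, 0, 69.1, -1], [0.325, 0.1887, 0, 69.1, -1], [0.325, 0.1887, 0, 69.1, -1]],
])

```text
clock: 18.5
tool_pos: [440.1, 116.5, 146.6]
tcp_rot: [-2.534, -1.856, 0.004]
wrist_force: [0.4, 0.0, -4.4]
finger_gap: 0.232
grasp_force: 49.6
```

```bash
python3 - <<'E'
from h import *
s,M=tool(); c=ctrl.get_calibration("wrist"); w=ctrl.grab_frame("wrist"); np.save("pics/w5.npy",w)
cv2.imwrite("pics/w5.png",w[:,:,::-1])
print(s["tool_pos"].round(1),M[:,:2].round(3).tolist(),s["qpos"].round(2),s["finger_gap"])
H,S,V=cv2.split(cv2.cvtColor(w,cv2.COLOR_RGB2HSV))
for k in blobs((H>102)&(H<122)&(S>120)&(V>60),300): print("blue",k.reshape(-1,2).mean(0),cv2.boundingRect(k),fit(k,8,c))
for k in blobs((H<16)&(S>80)&(V>60),20): print("band",k.reshape(-1,2).mean(0),cv2.boundingRect(k),fit(k,22+s["tool_pos"][2]+21.6,c))
E
```

```text
[440.1 116.5 146.6] [[0.301, 0.953], [0.953, -0.301], [-0.001, -0.002]] [ 0.6   0.37 -1.08  2.06  0.4   0.95 -0.99] 0.23197836927431648
blue [282.99204244 142.29708223] (251, 115, 64, 72) [450.1, 148.5, 63.4, 55.8, 72.4]
blue [469.9346247  153.34866828] (417, 91, 111, 129) [607.8, 92.0, 113.6, 77.5, 70.6]
band [282.76859504 337.90082645] (259, 326, 49, 23) [434.0, 96.5, 21.7, 12.1, 162.5]
band [282.9047619 249.3968254] (258, 238, 51, 22) [447.2, 138.5, 20.7, 9.4, 163.8]
```

View pics/w5.png

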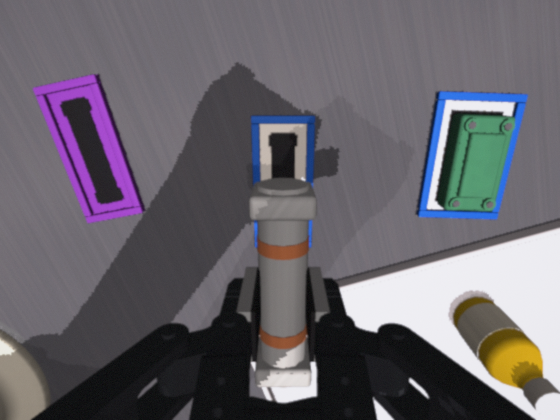

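The wrist view shows the shaft held, with its bands centred on (440.6,117.5), above the blue nest at (440.7,118.7). The cover is well inside its own rim at (475,160). Lower.

Request:
move_arm([
  [[0.001, 0, 0.02, 0, -1], [0.001, 0, 0.06, 0, -1], [0.001, 0, 0.1, 0, -1], [0.001, 0, 0.135, 0, -1], [0.001, 0, 0.153, 0, -1], [0.001, 0, 0.161, 0, -1], [0.001, 0, 0.164, 0, -1], [0.001, 0, 0.164, 0, -1]],
])

```text
clock: 19.55
tool_pos: [441.8, 118.3, -15.8]
tcp_rot: [2.535, 1.855, 0.001]
wrist_force: [-0.1, 0.0, -4.4]
finger_gap: 0.232
grasp_force: 49.5
```

Request:
move_arm([
  [[0, 0, 0.001, 0, -1], [0, 0, 0.002, 0, -1], [0, 0, 0.003, 0, -1], [0, 0, 0.003, 0, -1]],
])

```text
clock: 20.05
tool_pos: [441.3, 118.5, -19.2]
tcp_rot: [2.535, 1.856, 0.0]
wrist_force: [-0.3, 0.1, -4.3]
finger_gap: 0.236
grasp_force: 49.5
```

Request:
move_arm([
  [[0, 0, 0.001, 0, -1], [0, 0, 0.002, 0, -1], [0, 0, 0.003, 0, -1], [0, 0, 0.003, 0, -1]],
])

```text
clock: 20.55
tool_pos: [441.3, 118.5, -21.7]
tcp_rot: [2.534, 1.856, -0.0]
wrist_force: [-3.1, -0.9, 6.7]
finger_gap: 0.231
grasp_force: 50.8
```

The shaft is on the floor at its grasp height. Release, rise, and go over to the big bearing.

Request:
move_arm([
  [[0, 0, 0, 0, 1], [0, 0, 0, 0, 1], [0, 0, 0, 0, 1], [0, 0, 0, 0, 1], [0, 0, -0.01, 0, 1], [0, 0, -0.04, 0, 1], [0, 0, -0.09, 0, 1], [0, 0, -0.14, 0, 1], [0, 0, -0.19, 0, 1], [0, 0, -0.195, 0, 1]],
])

```text
clock: 21.8
tool_pos: [443.6, 119.4, 176.5]
tcp_rot: [2.531, 1.854, 0.008]
wrist_force: [0.7, -0.0, -0.4]
finger_gap: 1.0
grasp_force: 0.0
```

```bash
python3 - <<'E'
from h import *
s,M=tool(); c=ctrl.get_calibration("wrist"); w=ctrl.grab_frame("wrist"); np.save("pics/w6.npy",w)
print(s["tool_pos"].round(1))
H,S,V=cv2.split(cv2.cvtColor(w,cv2.COLOR_RGB2HSV))
for k in blobs((H>102)&(H<122)&(S>120)&(V>60),300): print("blue",k.reshape(-1,2).mean(0),cv2.boundingRect(k),fit(k,8,c))
for k in blobs((H<16)&(S>80)&(V>60),20): print("band",k.reshape(-1,2).mean(0),fit(k,24,c))
E
```

```text
[443.6 119.4 176.5]
blue [278.76080692 177.63400576] (250, 118, 58, 122) [440.6, 118.9, 125.0, 56.0, 72.4]
blue [449.16223404 153.28457447] (403, 96, 97, 117) [608.1, 91.6, 113.6, 77.0, 70.6]
blue [219.75247525   3.97029703] (195, 0, 51, 12) [440.2, 283.0, 43.0, 8.3, 162.5]
band [279.5625     206.66666667] [435.4, 98.7, 19.7, 7.3, 162.3]
band [279.5        162.19230769] [448.3, 140.4, 19.9, 6.7, 162.4]
```

Request:
move_arm([
  [[-0.02, 0.0075, 0, 3, 1], [-0.06, 0.0225, 0, 8, 1], [-0.105, 0.0394, 0, 13, 1], [-0.15, 0.0563, 0, 18, 1], [-0.195, 0.0732, 0, 23, 1], [-0.24, 0.09, 0, 28, 1], [-0.285, 0.107, 0, 33, 1], [-0.33, 0.124, 0, 38, 1], [-0.375, 0.141, 0, 43, 1], [-0.415, 0.156, 0, 48, 1], [-0.441, 0.1656, 0, 52, 1], [-0.441, 0.1656, 0, 52, 1]],
])

```text
clock: 23.35
tool_pos: [464.3, -354.0, 170.9]
tcp_rot: [-3.091, -0.55, 0.003]
wrist_force: [-0.1, 0.2, -0.5]
finger_gap: 0.998
grasp_force: 0.0
```

```bash
cat > brg.py <<'E'
from h import *
import sys
h=float(sys.argv[1]); D=float(sys.argv[2])
s,M=tool(); c=ctrl.get_calibration("wrist"); w=ctrl.grab_frame("wrist"); np.save(f"pics/b{int(D)}.npy",w)
cv2.imwrite(f"pics/b{int(D)}.png",w[:,:,::-1])
print(s["tool_pos"].round(1),M[:,:2].round(3).tolist(),s["qpos"].round(2))
H,S,V=cv2.split(cv2.cvtColor(w,cv2.COLOR_RGB2HSV))
m=(V<60) if D>50 else (H<22)&(S>90)&(V>60)
for k in blobs(m&(np.indices(V.shape)[0]<275),60):
    r=fit(k,3+h,c)
    if r[2]<D+8 and r[2]<1.4*r[3]: print("ring",k.reshape(-1,2).mean(0),cv2.boundingRect(k),r, "tool shift",(M.T@np.array([r[0]-s["tool_pos"][0],r[1]-s["tool_pos"][1],0])).round(1))
E
python3 brg.py 24 58
```

```text
[ 464.3 -354.   170.9] [[0.939, 0.345], [0.345, -0.939], [-0.002, -0.002]] [ 1.15  0.47 -0.72  1.74  0.35  1.06 -0.9 ]
ring [280.44755245 182.39160839] (255, 158, 53, 50) [466.8, -351.2, 48.9, 47.2, 110.2] tool shift [ 3.3 -1.8 -0. ]
```

View pics/b58.png

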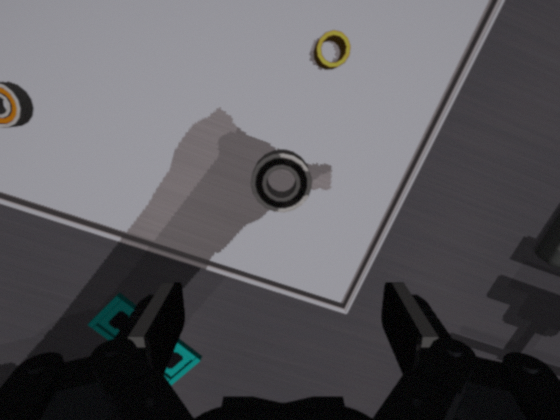

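The shaft lies within 2 mm of its nest's centre. The wrist view shows the big bearing at (281,181), centre (466.8, -351.2), with the bushing at (332,49) well clear. Descend and grasp.

Request:
move_arm([
  [[0.003, -0.002, 0.03, 0, 1], [0.003, -0.002, 0.08, 0, 1], [0.003, -0.002, 0.13, 0, 1], [0.003, -0.002, 0.165, 0, 1], [0.003, -0.002, 0.185, 0, 1], [0.003, -0.002, 0.197, 0, 1], [0.003, -0.002, 0.197, 0, 1], [0.003, -0.002, 0.197, 0, 1]],
])

```text
clock: 24.4
tool_pos: [469.1, -349.5, -22.9]
tcp_rot: [3.09, 0.557, 0.002]
wrist_force: [-0.2, 0.9, 0.9]
finger_gap: 0.996
grasp_force: 0.0
```

Request:
move_arm([
  [[0, 0, 0, 0, -1], [0, 0, 0, 0, -1], [0, 0, 0, 0, -1], [0, 0, 0, 0, -1], [0, 0, 0, 0, -1], [0, 0, 0, 0, -1]],
])

```text
clock: 25.15
tool_pos: [468.8, -349.9, -22.5]
tcp_rot: [3.09, 0.557, 0.001]
wrist_force: [-1.7, -0.1, 8.9]
finger_gap: 0.662
grasp_force: 51.2
```

Gap is 56 mm at 51 N, so the bearing is held. Lift and carry it in two legs.

Request:
move_arm([
  [[0, 0, -0.02, 0, -1], [0, 0, -0.06, 0, -1], [0, 0, -0.11, 0, -1], [0, 0, -0.155, 0, -1], [0, 0, -0.17, 0, -1], [0.012, -0.019, -0.17, -3, -1], [0.034, -0.054, -0.17, -8, -1], [0.058, -0.0925, -0.17, -13, -1], [0.082, -0.131, -0.17, -18, -1], [0.106, -0.169, -0.17, -23, -1], [0.13, -0.207, -0.17, -28, -1], [0.154, -0.246, -0.17, -33, -1]],
])

```text
clock: 26.65
tool_pos: [524.7, -59.4, 144.4]
tcp_rot: [-2.797, -1.425, 0.003]
wrist_force: [0.4, -0.1, -2.5]
finger_gap: 0.662
grasp_force: 54.2
```

```bash
python3 - <<'E'
from h import *
s,M=tool(); print(s["tool_pos"].round(1),s["finger_gap"],M[:,:2].round(3).tolist(),(M.T@(np.array([598.4,279,s["tool_pos"][2]])-s["tool_pos"])).round(1))
E
```

```text
[524.7 -59.4 144.4] 0.6619118236271498 [[0.588, 0.809], [0.809, -0.588], [-0.0, -0.003]] [ 317.1 -139.3    0.4]
```

Request:
move_arm([
  [[0.04, -0.018, 0, -4, -1], [0.08, -0.036, 0, -8, -1], [0.12, -0.054, 0, -12, -1], [0.16, -0.072, 0, -16, -1], [0.2, -0.09, 0, -20, -1], [0.24, -0.108, 0, -24, -1], [0.275, -0.123, 0, -27, -1], [0.305, -0.136, 0, -27, -1], [0.32, -0.143, 0, -27, -1], [0.32, -0.143, 0, -27, -1], [0.32, -0.143, 0, -27, -1]],
])

```text
clock: 28.02
tool_pos: [601.9, 276.1, 145.1]
tcp_rot: [2.399, 2.028, -0.003]
wrist_force: [0.3, -0.5, -2.5]
finger_gap: 0.658
grasp_force: 54.2
```

```bash
python3 - <<'E'
from h import *
s,M=tool(); c=ctrl.get_calibration("wrist"); w=ctrl.grab_frame("wrist"); np.save("pics/w7.npy",w)
cv2.imwrite("pics/w7.png",w[:,:,::-1])
print(s["tool_pos"].round(1),M[:,:2].round(3).tolist(),s["finger_gap"])
H,S,V=cv2.split(cv2.cvtColor(w,cv2.COLOR_RGB2HSV))
for k in blobs((H>102)&(H<122)&(S>120)&(V>60),200):
    q=ray(k.reshape(-1,2),8,c)[:,:2].astype(np.float32); print("blue",k.reshape(-1,2).mean(0),cv2.boundingRect(k),fit(k,8,c),np.round(cv2.minEnclosingCircle(q)[0],1),round(cv2.minEnclosingCircle(q)[1],1))
E
```

```text
[601.9 276.1 145.1] [[0.166, 0.986], [0.986, -0.166], [-0.002, -0.001]] 0.6577485568557779
blue [344.03361345 364.16806723] (332, 335, 23, 57) [635.2, 65.1, 79.0, 9.7, 69.8] [633.7  65.6] 39.5
blue [148.76875 310.6125 ] (136, 294, 41, 46) [445.5, 157.1, 57.4, 40.2, 71.1] [445.5 156.9] 34.1
blue [111.6682243  173.56542056] (73, 137, 78, 75) [450.7, 313.9, 70.1, 68.8, 170.4] [450.8 314.2] 35.5
blue [278.48091603 180.94656489] (232, 135, 94, 93) [599.0, 281.5, 86.7, 85.9, 80.4] [599.2 281.5] 43.8
```

View pics/w7.png

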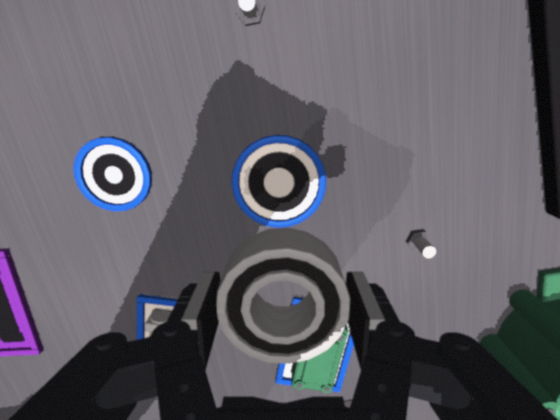

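The wrist view shows the big nest at (278,181), which is (599.1, 281.5), and the small nest at (112,173), which is (450.8, 314). The held bearing's seal is centred at about (284,304).

```bash
python3 - <<'E'
from h import *
s,M=tool(); c=ctrl.get_calibration("wrist"); w=np.load("pics/w7.npy"); V=w.max(2)
p=s["tool_pos"]; z=p[2]+22.5+27
hole=ray([[284,306]],z,c)[0]
# seal outer edge: left/right/top/bottom pixels read off picture
q=ray([[231,305],[338,303],[284,249],[284,356]],z,c)[:,:2]; print("seal",q.round(1).tolist(),"centre",((q[0]+q[1]+q[2]+q[3])/4).round(1),np.linalg.norm(q[0]-q[1]),np.linalg.norm(q[2]-q[3]))
b=(q.mean(0)); print(p.round(1),"shift",(M.T@np.array([598.8-b[0],280.8-b[1],0])).round(1))
E
```

```text
seal [[581.0, 279.4], [625.3, 272.8], [607.2, 301.0], [598.5, 249.6]] centre [603.  275.7] 44.72327639546207 52.09288549165493
[602.3 275.6 145.4] shift [ 4.3 -5.  -0. ]
```

Request:
move_arm([
  [[0.0045, -0.0045, 0.02, 0, -1], [0.0045, -0.0045, 0.06, 0, -1], [0.0045, -0.0045, 0.1, 0, -1], [0.0045, -0.0045, 0.135, 0, -1], [0.0045, -0.0045, 0.153, 0, -1], [0.0045, -0.0045, 0.161, 0, -1], [0.0045, -0.0045, 0.163, 0, -1], [0.0045, -0.0045, 0.163, 0, -1]],
])

```text
clock: 29.08
tool_pos: [599.5, 283.2, -16.0]
tcp_rot: [2.399, 2.028, 0.003]
wrist_force: [0.4, 0.0, -2.9]
finger_gap: 0.658
grasp_force: 54.2
```

Request:
move_arm([
  [[0, 0, 0.001, 0, -1], [0, 0, 0.002, 0, -1], [0, 0, 0.003, 0, -1], [0, 0, 0.003, 0, -1]],
])

```text
clock: 29.58
tool_pos: [598.7, 282.6, -20.2]
tcp_rot: [2.399, 2.028, -0.0]
wrist_force: [-0.4, 0.1, -3.3]
finger_gap: 0.657
grasp_force: 54.2
```

Request:
move_arm([
  [[-0.001, 0, 0.001, 0, -1], [-0.0015, 0, 0.002, 0, -1], [-0.0015, 0, 0.003, 0, -1], [-0.0015, 0, 0.003, 0, -1]],
])

```text
clock: 30.08
tool_pos: [598.5, 281.1, -22.3]
tcp_rot: [2.398, 2.028, -0.0]
wrist_force: [-3.2, -2.2, 4.8]
finger_gap: 0.656
grasp_force: 54.8
```

On the floor. Release, rise and move over the small bearing.

Request:
move_arm([
  [[0, 0, 0, 0, 1], [0, 0, 0, 0, 1], [0, 0, 0, 0, 1], [0, 0, 0, 0, 1], [0, 0, -0.01, 0, 1], [0, 0, -0.04, 0, 1], [0, 0, -0.09, 0, 1], [0, 0, -0.14, 0, 1], [0, 0, -0.19, 0, 1], [0, 0, -0.195, 0, 1]],
])

```text
clock: 31.32
tool_pos: [600.5, 283.4, 177.5]
tcp_rot: [2.397, 2.028, 0.013]
wrist_force: [0.0, 0.1, -0.5]
finger_gap: 1.002
grasp_force: 0.0
```

```bash
python3 - <<'E'
from h import *
c=ctrl.get_calibration("wrist"); w=ctrl.grab_frame("wrist"); np.save("pics/w8.npy",w)
H,S,V=cv2.split(cv2.cvtColor(w,cv2.COLOR_RGB2HSV))
for k in blobs((H>102)&(H<122)&(S>120)&(V>60),200): print("blue",k.reshape(-1,2).mean(0),cv2.boundingRect(k),fit(k,8,c))
x,y,_,_=cv2.boundingRect(max(blobs((H>102)&(H<122)&(S>120)&(V>60)&(abs(np.indices(V.shape)[1]-280)<80)&(np.indices(V.shape)[0]<300),200),key=cv2.contourArea))
r=np.zeros(V.shape,bool); r[y:y+110,x:x+110]=1
for k in blobs((V<60)&r,100): print("seal",cv2.boundingRect(k),fit(k,27,c))
E
```

```text
blue [191.47747748 334.66666667] (178, 290, 22, 91) [459.8, 114.6, 128.0, 19.2, 72.8]
blue [316.40311804 326.13140312] (277, 288, 81, 89) [609.4, 93.4, 116.3, 76.4, 70.6]
blue [128.53608247 175.01030928] (94, 142, 70, 67) [450.2, 314.1, 69.8, 67.5, 170.3]
blue [279.9789916  181.45798319] (237, 140, 86, 84) [598.4, 281.5, 86.4, 86.3, 170.4]
seal (256, 167, 48, 47) [597.9, 278.9, 45.9, 45.5, 80.3]
```

Request:
move_arm([
  [[-0.018, -0.004, 0, 3, 1], [-0.054, -0.012, 0, 7, 1], [-0.095, -0.0216, 0, 11, 1], [-0.137, -0.0312, 0, 15, 1], [-0.18, -0.041, 0, 19, 1], [-0.223, -0.0508, 0, 23, 1], [-0.266, -0.0606, 0, 27, 1], [-0.309, -0.0704, 0, 31, 1], [-0.35, -0.08, 0, 36, 1], [-0.38, -0.0866, 0, 36, 1], [-0.392, -0.0893, 0, 36, 1], [-0.392, -0.0893, 0, 36, 1]],
])

```text
clock: 32.88
tool_pos: [444.2, -91.1, 171.2]
tcp_rot: [-2.909, -1.183, 0.002]
wrist_force: [-0.4, 0.8, -1.2]
finger_gap: 1.0
grasp_force: 0.0
```

```bash
python3 brg.py 18 40
```

```text
[444.2 -91.1 171.2] [[0.716, 0.698], [0.698, -0.716], [-0.001, -0.001]] [ 1.    0.27 -0.97  2.04  0.27  0.97 -0.9 ]
ring [281.97826087 181.9673913 ] (265, 166, 35, 33) [445.6, -88.8, 31.6, 31.6, 179.4] tool shift [ 2.6 -0.7 -0. ]
```

The big bearing sits within 3 mm of its nest's centre. The small bearing measures (445.6, -88.8). Descend and grasp.

Request:
move_arm([
  [[0.0025, -0.001, 0.03, 0, 1], [0.0025, -0.001, 0.08, 0, 1], [0.0025, -0.001, 0.13, 0, 1], [0.0025, -0.001, 0.165, 0, 1], [0.0025, -0.001, 0.185, 0, 1], [0.0025, -0.001, 0.198, 0, 1], [0.0025, -0.001, 0.198, 0, 1], [0.0025, -0.001, 0.198, 0, 1]],
])

```text
clock: 33.92
tool_pos: [447.2, -87.7, -25.5]
tcp_rot: [2.908, 1.188, 0.002]
wrist_force: [0.8, -0.4, 0.7]
finger_gap: 1.002
grasp_force: 0.0
```

Request:
move_arm([
  [[0, 0, 0, 0, -1], [0, 0, 0, 0, -1], [0, 0, 0, 0, -1], [0, 0, 0, 0, -1], [0, 0, 0, 0, -1], [0, 0, 0, 0, -1]],
])

```text
clock: 34.67
tool_pos: [446.6, -88.3, -25.4]
tcp_rot: [2.908, 1.187, 0.0]
wrist_force: [-2.0, -0.1, 9.9]
finger_gap: 0.44
grasp_force: 49.0
```

Gap is 37 mm at 49 N, so it is held. Lift and carry.

Request:
move_arm([
  [[0, 0, -0.02, 0, -1], [0, 0, -0.06, 0, -1], [0, 0, -0.11, 0, -1], [0, 0, -0.155, 0, -1], [0, 0, -0.17, 0, -1], [0, 0, -0.17, 0, -1]],
])

```text
clock: 35.42
tool_pos: [446.5, -88.8, 144.1]
tcp_rot: [2.907, 1.186, 0.001]
wrist_force: [0.1, 0.1, -1.4]
finger_gap: 0.439
grasp_force: 51.1
```

Request:
move_arm([
  [[0.013, -0.013, 0, -3, -1], [0.04, -0.04, 0, -7, -1], [0.07, -0.07, 0, -11, -1], [0.1, -0.1, 0, -15, -1], [0.13, -0.13, 0, -19, -1], [0.16, -0.16, 0, -23, -1], [0.19, -0.19, 0, -27, -1], [0.22, -0.22, 0, -31, -1], [0.25, -0.25, 0, -35, -1], [0.275, -0.275, 0, -40, -1], [0.284, -0.2845, 0, -40, -1], [0.284, -0.2845, 0, -40, -1]],
])

```text
clock: 36.92
tool_pos: [448.2, 314.7, 142.6]
tcp_rot: [-2.323, -2.113, 0.003]
wrist_force: [0.7, -0.6, -0.4]
finger_gap: 0.435
grasp_force: 51.1
```

```bash
python3 - <<'E'
from h import *
s,M=tool(); c=ctrl.get_calibration("wrist"); w=ctrl.grab_frame("wrist"); np.save("pics/w9.npy",w)
cv2.imwrite("pics/w9.png",w[:,:,::-1]); p=s["tool_pos"]
print(p.round(1),M[:,:2].round(3).tolist(),s["finger_gap"])
H,S,V=cv2.split(cv2.cvtColor(w,cv2.COLOR_RGB2HSV))
for k in blobs((H>102)&(H<122)&(S>120)&(V>60),200): r=fit(k,8,c); print("blue",k.reshape(-1,2).mean(0),cv2.boundingRect(k),r,(M.T@np.array([r[0]-p[0],r[1]-p[1],0])).round(1))
for k in blobs((H<22)&(S>90)&(V>60),200): print("seal",cv2.boundingRect(k),fit(k,p[2]+25.4+21,c))
E
```

```text
[448.2 314.7 142.6] [[0.095, 0.995], [0.995, -0.095], [-0.001, -0.002]] 0.4351321644406966
blue [267.90344828 372.89655172] (258, 340, 20, 62) [411.0, 107.5, 85.6, 18.6, 81.8] [-2.098e+02 -1.740e+01  2.000e-01]
blue [467.89071038 333.20218579] (429, 319, 71, 42) [628.1, 139.4, 84.8, 32.6, 142.5] [-157.5  195.7   -0.4]
blue [315.79289941 358.71597633] (302, 317, 27, 83) [465.9, 117.6, 113.6, 9.9, 73.9] [-1.946e+02  3.630e+01  1.000e-01]
blue [442.03194103 201.47911548] (399, 163, 95, 89) [595.7, 284.2, 86.6, 82.7, 36.3] [-16.4 149.7  -0.4]
blue [283.81339713 188.17703349] (247, 152, 75, 73) [449.2, 314.5, 68.2, 68.1, 84.6] [-0.2  1.  -0. ]
seal (246, 269, 74, 64) [448.2, 314.5, 31.3, 31.2, 174.6]
```

The seal in hand is at (448.2, 314.5) and the nest at (449.5, 314.3), so it is aligned. Lower.

Request:
move_arm([
  [[-0.001, 0.001, 0.02, 0, -1], [-0.001, 0.001, 0.06, 0, -1], [-0.001, 0.001, 0.1, 0, -1], [-0.001, 0.001, 0.135, 0, -1], [-0.001, 0.001, 0.153, 0, -1], [-0.001, 0.001, 0.161, 0, -1], [-0.001, 0.001, 0.164, 0, -1], [-0.001, 0.001, 0.164, 0, -1]],
])

```text
clock: 37.98
tool_pos: [451.5, 313.3, -19.4]
tcp_rot: [2.327, 2.11, 0.002]
wrist_force: [0.1, 0.7, -1.1]
finger_gap: 0.434
grasp_force: 51.0
```

Request:
move_arm([
  [[0, 0, 0.001, 0, -1], [0, 0, 0.002, 0, -1], [0, 0, 0.003, 0, -1], [0, 0, 0.003, 0, -1]],
])

```text
clock: 38.48
tool_pos: [450.8, 312.8, -23.2]
tcp_rot: [2.327, 2.111, -0.0]
wrist_force: [-0.4, 0.3, -1.8]
finger_gap: 0.439
grasp_force: 51.0
```

Request:
move_arm([
  [[0.001, 0, 0.001, 0, -1], [0.001, 0, 0.002, 0, -1], [0.001, 0, 0.003, 0, -1], [0.001, 0, 0.003, 0, -1]],
])

```text
clock: 38.98
tool_pos: [451.0, 314.0, -25.3]
tcp_rot: [2.326, 2.11, 0.0]
wrist_force: [-1.6, -1.8, 9.0]
finger_gap: 0.441
grasp_force: 52.0
```

Contact at the grasp height. Release, rise and check everything.

Request:
move_arm([
  [[0, 0, 0, 0, 1], [0, 0, 0, 0, 1], [0, 0, 0, 0, 1], [0, 0, 0, 0, 1], [0, 0, -0.01, 0, 1], [0, 0, -0.04, 0, 1], [0, 0, -0.09, 0, 1], [0, 0, -0.14, 0, 1], [0, 0, -0.19, 0, 1], [0, 0, -0.2, 0, 1], [0, 0, -0.2, 0, 1]],
])

```text
clock: 40.35
tool_pos: [451.3, 313.8, 174.5]
tcp_rot: [2.326, 2.11, 0.002]
wrist_force: [0.4, -0.9, -0.5]
finger_gap: 1.0
grasp_force: 0.0
```

```bash
python3 - <<'E'
from h import *
c=ctrl.get_calibration("wrist"); w=ctrl.grab_frame("wrist")
H,S,V=cv2.split(cv2.cvtColor(w,cv2.COLOR_RGB2HSV))
for k in blobs((H>102)&(H<122)&(S>120)&(V>60),800): print("blue",cv2.boundingRect(k),fit(k,8,c))
for k in blobs((H<22)&(S>90)&(V>60),200): print("seal",cv2.boundingRect(k),fit(k,21,c))
s=ctrl.grab_frame("side")
cv2.imwrite("pics/end.png",np.hstack([cv2.resize(w,(400,300)),cv2.resize(s[120:400,90:330],(400,300),interpolation=2)])[:,:,::-1])
E
```

```text
blue (257, 290, 68, 95) [440.6, 120.7, 128.2, 56.4, 72.4]
blue (385, 155, 87, 83) [596.6, 282.9, 86.8, 85.9, 36.0]
blue (246, 146, 69, 68) [449.1, 314.3, 68.8, 68.4, 84.4]
seal (265, 169, 34, 33) [450.8, 312.9, 32.1, 31.3, 40.8]
```

View pics/end.png

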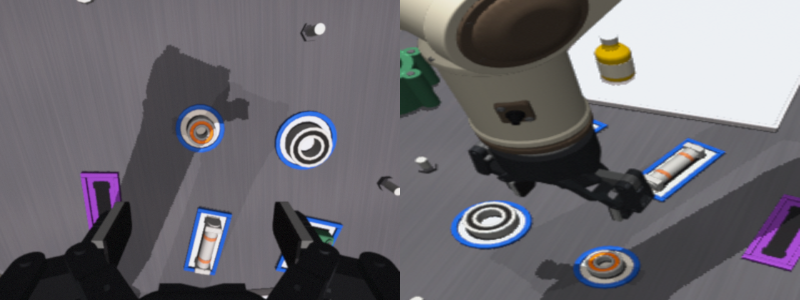

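The picture shows the small bearing at (200,130), the big bearing at (305,145), the shaft at (208,240) and the cover at (320,235), each inside its blue rim. The bottle is upright at (613,60) and the arm is clear. Handing in.

```bash
python3 -c "
from bench import ctrl
print(ctrl.close_job())"
```

```text
the job is handed in; nothing more can be done
None
```

I handed in the job at about 40 s with the cover, shaft, big bearing and small bearing each set down flat in its own nest, measured within about 4 mm of centre, and the oil bottle still standing; the hand-in returned no verdict.

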